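# Repack the games caddy on the pool table

## Robot

A 7-joint arm with a two-finger parallel gripper is mounted at the origin on the work surface. World frame = base frame: x ahead of the robot, y to its left, z up, the work surface at z = 0. Lengths are in m, angles in rad, forces in N, time in s.
With the tool pointing down it reaches from about 0.4 to 0.9 m from the base axis. Payload 5.6 kg.
Tool frame: the origin (TCP) lies midway between the tips of the shut fingers; the grasp point (between the pads) lies 19 mm behind it; y points along the fingers, z is the direction in which the jaws open and shut, and the axes are right-handed (so a half turn about y gives the same grasp; the last joint's range is limited). The gripper opens to 92 mm and grips with 3 to 60 N. Pads are 20 mm wide; open, the fingers measure 128 mm over their backs; the gripper's body (75 mm by 189 mm) begins 69 mm behind the grasp point.
Start: joints at [1.15, 0.468, -0.012, 1.603, 0.006, 1.071, -0.056], TCP at [0.24, -0.604, 0.194] pointing down, gripper open.
Joint ranges: [-2.53, 2.53], [-0.31, 2.02], [-1.57, 1.55], [0.28, 2.44], [-1.29, 4.43], [0.15, 1.84], [-2.92, 2.92]. Speed limits (rad/s): [2.57, 2.57, 3.14, 3.14, 3.14, 3.14, 3.14].

## Interface

Orientations are given as a 3x3 rotation matrix whose columns are the frame's x, y, z axes.
In Python, from station import env, effector, solver, viewer, workorder, search_frame, tip_of gives the robot as it stands. Calls block until the motion is done:
- env.reach(position, orientation): joint-space move of the TCP to a pose.
- env.movel(position, frame=None, rate=0.15): straight line of the TCP; frame=None keeps the orientation; rate is the mean speed in m/s.
- env.goto_joints(angles): joint-space move.
- effector.release() and effector.grasp(squeeze=None): open the fingers fully, or close them until they stop; squeeze is the grip in N (None keeps the last).
- env.pause(seconds).
- solver.inverse_kinematics(position, orientation): joint angles nearest the present ones, or None.
- env.sense(): the state.
- viewer.read_camera(name): name is "scene" or "top" or "wrist"; returns (picture, depth): 420x560x3 uint8, red, green, blue; 420x560 float32, m along the optical axis (not along the pixel's ray), 0 where there is no reading.
- viewer.camera_info(name): a dict with "intrinsics" (3x3 intrinsics, pixels), "eye" and "rotation" of the camera in the world; the wrist camera has in their place "T_tool_cam" (4x4, takes a point from camera to tool coordinates, whose origin is the TCP and whose axes are the tool frame's). Camera axes: x right, y up, looking along -z (the intrinsics and any distortion apply to the point x, -y, -z); pixel columns grow to the right and rows downward; lengths in m; the calibration is good to about 2 mm. A picture is of the moment at which its call begins: read the wrist's pose just before it. camera_info takes no time and is no camera call.
A pose or a line that the arm cannot do raises env.PlanningError and nothing moves.
- workorder.finish_job(): hands the job in, once; it reports no verdict.
Trained networks look in the newest picture that a camera, given by its name, has taken for a name from the list of things; names that differ only in an ending like _2 or _b are one class to them, and where a whole thing is asked for, a point or a joint stands for the part that bears it (a point fixed in the world has none). Each returns a list of dicts, best first, with "score" (0 to 1); they miss things now and then, are a little off and sometimes report something else, mostly with a low value. They report only what shows in the picture. A call takes as long as a camera call.
- search_frame(camera, name): "at" ([x, y, z] in m, in world coordinates, good to about 4 mm: the middle of the surface that is visible of it).
- tip_of(camera, name): "at" ([x, y, z] in m, in world coordinates, good to about 4 mm: a listed point, or the origin of a listed thing).
The state is a dict: "t": time; "joint_positions": joint angles; "joint_velocities": joint speeds; "tau": joint torques, N m; "ee_pos": TCP position; "tcp_rot": TCP orientation; "wrist_force": force on the tool from outside, world axes, zero at the start; "moment": the same for the moment, N m; "gripper_width": finger opening in m.
Only numpy, scipy, OpenCV 4.12 (cv2) and the standard library are available. Lean on these libraries where they do the work, as an engineer would, in place of code of your own. Each camera call takes 0.05 s, during which the arm holds its last target.

## Task

Repack the wooden games caddy: drop the three holed rings into its brass tube so they lie flat in one column, red at the bottom, white next, blue on top, and set the blue chalk cube upright in the black square cup. The solid red counter and the green chalk do not belong to this set: leave them, the mug and the remote control where they are.

Things in the scene. Friction and masses are not known exactly. Their poses are not given: they have to be found in the camera images.
- red_ring: Red flat ring, 40 mm across, 10 mm thick, with a 16 mm hole through its middle (the hole tells it from the solid red counter). Loose, 15 to 35 g; starts lying flat on the cloth (z = 0). Origin: centre of its underside, z up.
- white_ring: White flat ring, 40 mm across, 10 mm thick, 16 mm hole. Loose, 15 to 35 g; starts lying flat on the cloth (z = 0). Origin: centre of its underside, z up.
- blue_ring: Blue flat ring, 40 mm across, 10 mm thick, 16 mm hole. Loose, 15 to 35 g; starts lying flat on the cloth (z = 0). Origin: centre of its underside, z up.
- blue_chalk: Blue cue-chalk cube, 22 mm on a side, round dark-blue spot on its top. Its x and y axes are square to its side faces. Loose, 15 to 35 g; starts lying flat on the cloth (z = 0). Origin: centre of its underside, z up.
- ring_tube: Upright brass tube fixed in the wooden caddy, open on top. 48 mm outside, bore 44 mm; the top 10 mm flares like a funnel to 55 mm outside, 51 mm inside. Floor 4 mm thick, total height 34 mm (three rings fill it to the brim). Origin: centre of its underside, 6 mm above the cloth on the caddy's floor, so the mouth is 40 mm above the cloth. z up.
- chalk_cup: Low black square cup in the caddy, 110 mm centre to centre from the tube, fixed. 52 mm square, 46 mm inside, 13 mm high, floor and walls 3 mm. Origin: centre of underside, 6 mm above the cloth; x, y square to its walls. The caddy is a fixed open wooden tray centred between tube and cup, 240 mm long on their line, 120 mm wide, walls 22 mm high, 6 mm thick.
- red_counter: Look-alike, to be left: solid red disc without a hole, 40 mm across, 10 mm thick, loose on the cloth. Origin: centre of its underside.
- green_chalk: Look-alike, to be left: green cue-chalk cube, 22 mm on a side, loose on the cloth. Origin: centre of its underside.
- mug: Bystander: white mug, 80 mm across, 90 mm high, with a handle, loose on the cloth beyond the pieces. Origin: centre of its underside.
- remote: Bystander: black remote control, 160 mm long (its x axis) by 45 mm, 18 mm thick, lying on the cloth beyond the pieces. Origin: centre of its underside.

How it is judged:
By the outcome, as a careful person would: the job done as asked, in the order asked, and still so for the second after the job is handed in, with the robot touching nothing.
It also fails if it takes over 102 s, if anything falls off the work surface, if the arm or the gripper's body presses on something with over 40 N, if the wrist force passes 120 N, or if a joint passes its speed limit or range.

## Working session

There is one attempt and no reset: what is moved stays moved. The work goes in short steps, each a Python script; the robot and the scene stay as the last script left them, time stands still between calls to the robot, and variables do not carry over. Pictures are saved under pics/ and viewed, and the job is handed in when it is done.

```bash
ls; mkdir -p pics; python3 - <<'E'
from station import env, viewer
import cv2,numpy as np
s=env.sense();print(s['t'],s['ee_pos'],s['tcp_rot'],s['gripper_width'])
for n in ['scene','top','wrist']:
    p,d=viewer.read_camera(n);cv2.imwrite(f'pics/{n}0.png',p[:,:,::-1]);np.save(f'pics/{n}0.npy',d)
    print(n,viewer.camera_info(n))
E
```

```text
pics
0.0 [ 0.23949373 -0.60360004  0.19274275] [[-9.29504337e-01 -7.30274861e-04  3.68810458e-01]
 [-3.68811171e-01  1.61072700e-03 -9.29502945e-01]
 [ 8.47396705e-05 -9.99998436e-01 -1.76651126e-03]] 0.09207761881809803
scene {'intrinsics': array([[436.89290908,   0.        , 278.17630726],
       [  0.        , 436.89290908, 209.82358542],
       [  0.        ,   0.        ,   1.        ]]), 'eye': array([ 1.05985191, -0.0200519 ,  0.7645455 ]), 'rotation': array([[ 0.03806499, -0.82772611,  0.55983975],
       [ 0.99927061,  0.03323986, -0.01879774],
       [-0.00304962,  0.56014695,  0.82838765]])}
top {'intrinsics': array([[524.61395214,   0.        , 285.87221235],
       [  0.        , 524.61395214, 216.57985582],
       [  0.        ,   0.        ,   1.        ]]), 'eye': array([ 0.42396268, -0.00979774,  1.07254426]), 'rotation': array([[ 0.00347923,  0.98944085, -0.14489549],
       [-0.99997707,  0.00260061, -0.00625277],
       [-0.00580993,  0.14491392,  0.98942721]])}
wrist {'intrinsics': array([[332.04050884,   0.        , 281.20110295],
       [  0.        , 332.04050884, 211.07405074],
       [  0.        ,   0.        ,   1.        ]]), 'T_tool_cam': array([[ 5.48422177e-04, -9.63396415e-01, -2.68080298e-01,
        -7.56082575e-02],
       [ 6.90372690e-04,  2.68080639e-01, -9.63396229e-01,
        -1.90888619e-01],
       [ 9.99999611e-01,  3.43272541e-04,  8.12123942e-04,
        -3.84094226e-04],
       [ 0.00000000e+00,  0.00000000e+00,  0.00000000e+00,
         1.00000000e+00]])}
```

View pics/scene0.png

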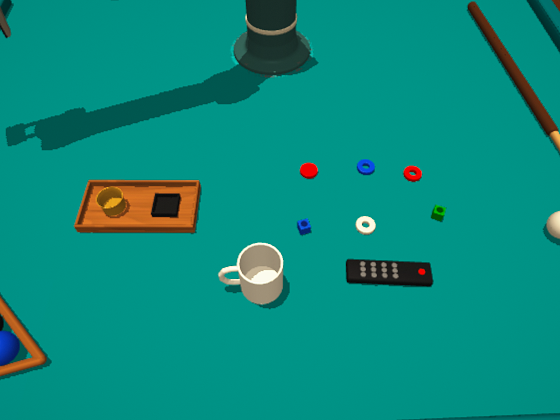

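View pics/top0.png

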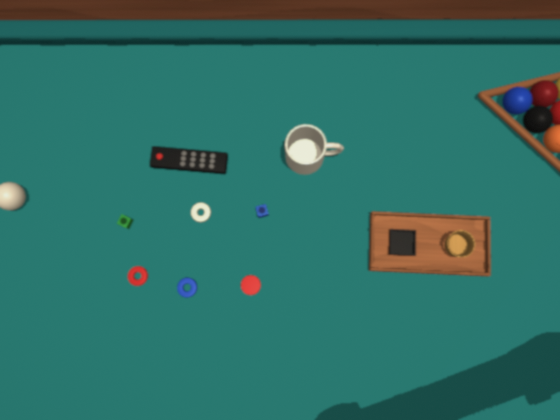

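The red ring with the hole is at top (137,276), the blue ring at (187,287), the white at (201,212) and the blue chalk at (262,211). The solid counter is at (251,285). The tube is at (457,244) and the cup at (402,243). Next I'll measure these in both fixed cameras.

```bash
cat > h.py <<'E'
import cv2,numpy as np
from station import env, effector, solver, viewer, workorder, search_frame, tip_of
def world(info,u,v,z,eye=None,R=None):
    K=info['intrinsics'];eye=info['eye'] if eye is None else eye;R=info['rotation'] if R is None else R
    d=R@np.array([(u-K[0,2])/K[0,0],-(v-K[1,2])/K[1,1],-1.])
    return eye+d*(z-eye[2])/d[2]
def wristpose():
    s=env.sense();T=viewer.camera_info('wrist')['T_tool_cam']
    R=np.array(s['tcp_rot']);p=np.array(s['ee_pos'])
    return R@T[:3,3]+p,R@T[:3,:3]
def masks(p):
    h=cv2.cvtColor(p,cv2.COLOR_RGB2HSV);H,S,V=cv2.split(h)
    return dict(red=((H<6)|(H>174))&(S>190)&(V>120),blue=(H>110)&(H<128)&(S>150)&(V>70),white=(S<70)&(V>130),green=(H>45)&(H<75)&(S>180)&(V>50),black=(V<45))
def blobs(m,lo=25,hi=6000):
    n,l,st,c=cv2.connectedComponentsWithStats(m.astype(np.uint8))
    return [(st[i,:4].tolist(),int(st[i,4]),l==i) for i in range(1,n) if lo<st[i,4]<hi]
E
python3 - <<'E'
from h import *
for n in ['top','scene']:
    p=cv2.imread(f'pics/{n}0.png')[:,:,::-1].copy();d=np.load(f'pics/{n}0.npy');i=viewer.camera_info(n)
    for c,m in masks(p).items():
        for b,a,l in blobs(m):
            cs,_=cv2.findContours(l.astype(np.uint8),cv2.RETR_EXTERNAL,cv2.CHAIN_APPROX_NONE)
            (u,v),(w,h),an=cv2.minAreaRect(cs[0])
            # depth points
            vs,us=np.nonzero(l);dd=d[vs,us];K=i['intrinsics']
            P=(i['rotation']@np.stack([(us-K[0,2])/K[0,0]*dd,-(vs-K[1,2])/K[1,1]*dd,-dd])).T+i['eye']
            if not(0.2<world(i,u,v,.01)[0]<.85 and abs(world(i,u,v,.01)[1])<.5):continue
            print(n,c,np.round((u,v),1),a,[round(w),round(h),round(an)],'plane',world(i,u,v,.01)[:2].round(4),'dep mid',((P.max(0)+P.min(0))/2).round(4)[:2],'zmax',np.percentile(P[:,2],90).round(4))
for n in ['top','scene']:
    viewer.read_camera(n)
    for o in ['red_ring','white_ring','blue_ring','blue_chalk','ring_tube','chalk_cup','mug','remote']:
        r=tip_of(n,o); print(n,o,[(np.round(x['at'],4).tolist(),round(x['score'],2)) for x in r[:2]])
E
```

```text
top red [137.  275.5] 131 [15, 16, 90] plane [0.4587 0.2968] dep mid [0.4489 0.1521] zmax 0.0111
top blue [517.5 100. ] 568 [24, 27, 90] plane [ 0.8295 -0.491 ] dep mid [ 0.6329 -0.2624] zmax 0.0555
top blue [261.5 210.6] 60 [8, 7, 76] plane [0.5918 0.0469] dep mid [0.5898 0.0463] zmax 0.0243
top blue [186.5 287. ] 175 [16, 17, 90] plane [0.436  0.1961] dep mid [0.4361 0.196 ] zmax 0.0119
top white [310.8 141.6] 1230 [42, 54, 63] plane [ 0.7381 -0.0546] dep mid [ 0.6024 -0.0618] zmax 0.0891
top white [200. 212.] 319 [20, 20, 90] plane [0.5886 0.1731] dep mid [0.5177 0.0931] zmax 0.0111
top black [188.5 160. ] 924 [75, 20, 5] plane [0.6981 0.2001] dep mid [0.5743 0.1335] zmax 0.0192
top black [411.7 240.1] 58 [25, 10, 66] plane [ 0.532  -0.2588] dep mid [ 0.5282 -0.2512] zmax 0.0133
scene red [308. 170.] 208 [14, 16, 90] plane [0.4459 0.0673] dep mid [0.4444 0.0676] zmax 0.0125
scene red [412.5 173. ] 189 [14, 17, 90] plane [0.4637 0.2972] dep mid [0.7518 0.1481] zmax 0.0121
scene red [421.3 271.2] 37 [6, 6, 45] plane [0.7018 0.2636] dep mid [0.7054 0.2596] zmax 0.0218
scene blue [365
[... 1080 characters left out ...]
 0.54)]
top ring_tube [([0.5235, -0.3479, 0.0056], 0.61)]
top chalk_cup [([0.6995, 0.2003, 0.0028], 0.62), ([0.5323, -0.2367, 0.01], 0.55)]
top mug [([0.711, -0.0453, -0.0026], 0.83), ([0.5227, -0.3485, 0.0035], 0.54)]
top remote [([0.699, 0.1975, 0.0008], 0.86)]
scene red_ring [([0.4569, 0.299, 0.0002], 0.6)]
scene white_ring [([0.5902, 0.1718, -0.0047], 0.62)]
scene blue_ring [([0.4387, 0.2009, -0.0001], 0.48)]
scene blue_chalk [([0.5939, 0.0453, 0.0015], 0.44), ([0.4593, 0.3001, -0.0008], 0.37)]
scene ring_tube [([0.5236, -0.3491, 0.0035], 0.84)]
scene chalk_cup [([0.5277, -0.2364, 0.0102], 0.61)]
scene mug [([0.7095, -0.041, 0.0031], 0.78)]
scene remote [([0.6969, 0.2022, 0.0035], 0.93)]
```

```bash
python3 - <<'E'
import cv2
p=cv2.imread('pics/top0.png');cv2.imwrite('pics/topz.png',cv2.resize(p[200:290,360:500],None,fx=5,fy=5,interpolation=2))
p=cv2.imread('pics/scene0.png');cv2.imwrite('pics/scenez.png',cv2.resize(p[170:245,65:210],None,fx=5,fy=5,interpolation=2))
E
```

```text
(no output)
```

View pics/topz.png

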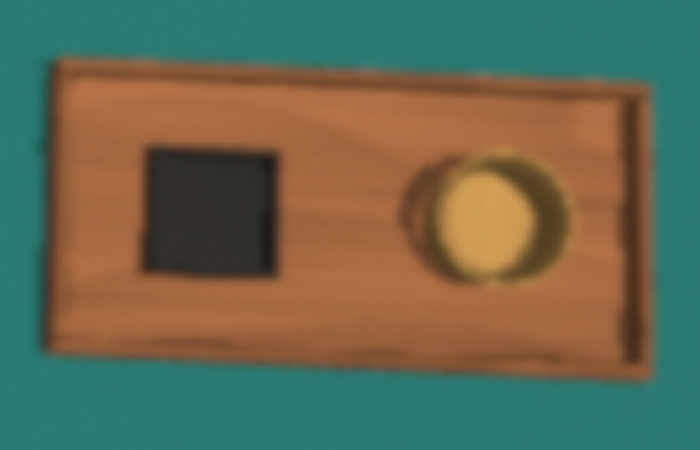

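View pics/scenez.png

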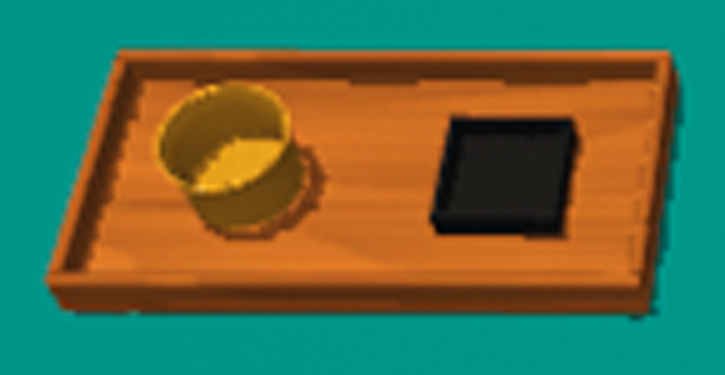

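The zoomed crops show the tube rim centre at about top (461,243) and scene (110,197), and the cup centre at top (402,242). Next I'll take a wrist look over the caddy, then go on to the red ring.

```bash
python3 - <<'E'
from h import *
t=viewer.camera_info('top');s=viewer.camera_info('scene')
print('rim',world(t,461,243.4,.04),world(s,109.8,197.4,.04))
print('cup',world(t,402,242.2,.019),world(s,165,203.,.019))
# tool-down, jaw dir (z) angle a
def R(a):
    z=np.array([np.cos(a),np.sin(a),0]);y=np.array([0,0,-1.]);return np.stack([np.cross(y,z),y,z],1)
for a in [0,np.pi/2,-np.pi/2,np.pi]:
    q=solver.inverse_kinematics([.5,-.3,.22],R(a));print(a,None if q is None else np.round(q,2),R(a)[:,0])
env.reach([.45,-.29,.22],R(-np.pi/2))
e,Rc=wristpose();p,d=viewer.read_camera('wrist');cv2.imwrite('pics/w1.png',p[:,:,::-1]);np.savez('pics/w1.npz',e=e,R=Rc,d=d)
print(env.sense()['t'],env.sense()['ee_pos'])
E
```

```text
rim [ 0.52266384 -0.34857199  0.04      ] [ 0.52574489 -0.34635915  0.04      ]
cup [ 0.5267472  -0.23705182  0.019     ] [ 0.5293807  -0.23815035  0.019     ]
0 [ 0.79  0.36 -0.39  1.72  0.15  1.08  0.35] [ 0. -1.  0.]
1.5707963267948966 [ 1.    0.42 -0.68  1.71  0.29  1.11  1.81] [ 1.000000e+00 -6.123234e-17  0.000000e+00]
-1.5707963267948966 [ 0.55  0.33 -0.09  1.74  0.03  1.07 -1.12] [-1.000000e+00 -6.123234e-17 -0.000000e+00]
3.141592653589793 [ 0.33  0.33  0.19  1.76 -0.07  1.07 -2.6 ] [1.2246468e-16 1.0000000e+00 0.0000000e+00]
2.5167 [ 0.4494433  -0.29130087  0.21990246]
```

View pics/w1.png

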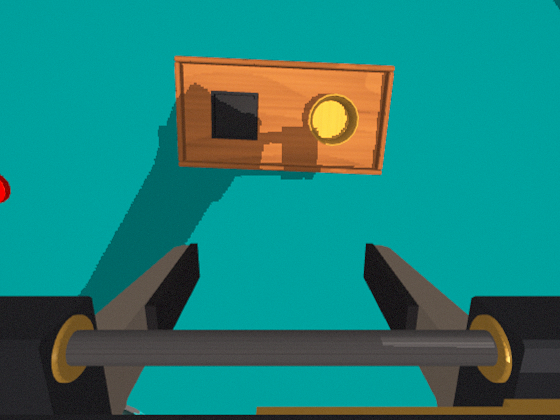

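The wrist picture shows the tube rim centred near (332,119) and the cup near (235,115). The fingers are tapered and padded to the tips.

```bash
python3 - <<'E'
from h import *
w=viewer.camera_info('wrist');f=np.load('pics/w1.npz')
p=cv2.imread('pics/w1.png');cv2.imwrite('pics/w1z.png',cv2.resize(p[50:180,170:400],None,fx=3.4,fy=3.4,interpolation=2))
print('rim',world(w,332.5,119,.04,f['e'],f['R']),'cup',world(w,235.5,115.5,.019,f['e'],f['R']))
d=f['d'];K=w['intrinsics']
vs,us=np.mgrid[50:180,170:400];dd=d[50:180,170:400]
P=np.einsum('ij,jvu->vui',f['R'],np.stack([(us-K[0,2])/K[0,0]*dd,-(vs-K[1,2])/K[1,1]*dd,-dd]))+f['e']
print('z max',np.percentile(P[...,2],[50,90,98,100]).round(4))
m=(P[...,2]>.033);X=P[m];print(m.sum(),'tube',(X.min(0)+X.max(0))/2,cv2.minEnclosingCircle(X[:,:2].astype(np.float32)))
m=(P[...,2]>.012);X=P[m][:,:2].astype(np.float32);print('caddy',cv2.minAreaRect(X), cv2.boxPoints(cv2.minAreaRect(X)))
E
```

```text
rim [ 0.5244288  -0.34591878  0.04      ] cup [ 0.52844137 -0.23888126  0.019     ]
z max [0.0062 0.0214 0.0362 0.4108]
771 tube [ 0.52337165 -0.33225366  0.22192712] ((0.5231426954269409, -0.332253634929657), 0.0415918231010437)
caddy ((0.5254859924316406, -0.2922227084636688), (0.24114327132701874, 0.12035522609949112), 87.47840118408203) [[ 0.460062   -0.41003   ]
 [ 0.5803006  -0.41532516]
 [ 0.59090996 -0.17441541]
 [ 0.47067136 -0.16912025]]
```

View pics/w1z.png

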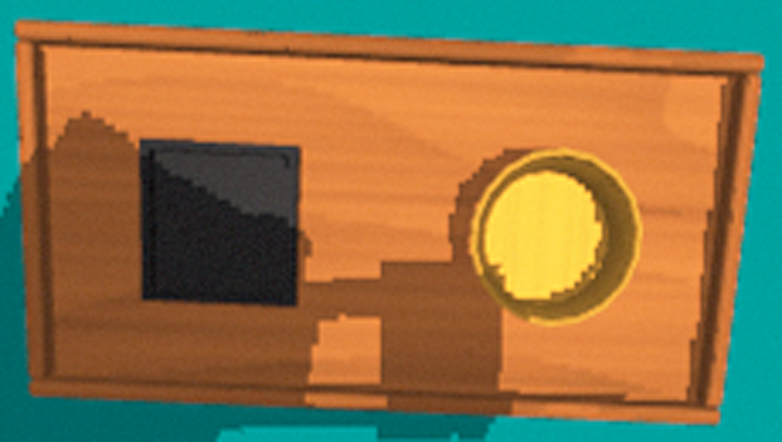

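```bash
cat >> h.py <<'E'
TUBE=np.array([.524,-.347]);CUP=np.array([.5282,-.2375])
def R(a):
    z=np.array([np.cos(a),np.sin(a),0]);y=np.array([0,0,-1.]);return np.stack([np.cross(y,z),y,z],1)
A=-np.pi/2
def st(m=''):
    s=env.sense();print(m,'t',round(s['t'],2),np.round(s['ee_pos'],4),'w',round(s['gripper_width'],4),'F',np.round(s['wrist_force'],1))
def pick(xy,zg,a=A,sq=12,up=.12):
    env.reach([*xy,.07],R(a));env.movel([*xy,zg],R(a),rate=.08);st('down')
    effector.grasp(sq);st('grasped')
    env.movel([*xy,up],R(a),rate=.2);st('up')
def snap(n,f):
    if n=='wrist': e,Rc=wristpose()
    p,d=viewer.read_camera(n);cv2.imwrite(f'pics/{f}.png',p[:,:,::-1])
E
python3 - <<'E'
from h import *
print(solver.inverse_kinematics([.46,.297,.05],R(A)))
env.reach([.46,.297,.12],R(A))
pick((.460,.297),.004)
snap('scene','s2');snap('wrist','w2')
E
```

```text
[-0.20701468  0.56601937 -0.54407524  1.93113067  0.41616885  0.75689332
 -2.56081916]
down t 5.94 [0.4602 0.2973 0.0043] w 0.0921 F [ 0.2 -0.2  0.2]
grasped t 7.28 [0.46  0.297 0.004] w 0.0004 F [-0.4 -0.3  0.1]
up t 8.02 [0.4596 0.2963 0.1192] w 0.0003 F [ 0.2 -0.4 -0.3]
```

View pics/w2.png

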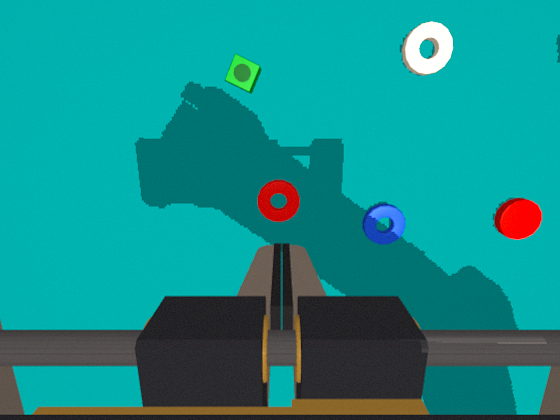

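View pics/s2.png

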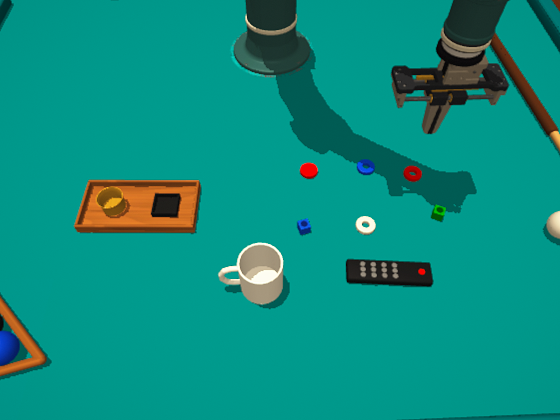

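The fingers closed empty. The red ring is still at scene (412,173) and wrist (278,201). I'll locate it from the wrist picture to see whether I missed in x or in z.

```bash
python3 - <<'E'
from h import *
w=viewer.camera_info('wrist');e,Rc=wristpose()
for n,u,v,z in [('red',278,201,.01),('blue',384,223,.01),('white',428,47,.01),('counter',518,218,.01),('green',242,73,.022)]: print(n,world(w,u,v,z,e,Rc))
env.sense()
print(env.sense()['tcp_rot'])
for n in ['top','scene']:
    p=cv2.imread('pics/s2.png' if n=='scene' else 'pics/top0.png')[:,:,::-1].copy()
    i=viewer.camera_info(n)
    for b,a,l in blobs(masks(p)['red']): print(n,b,a)
E
```

```text
red [0.46059711 0.2996303  0.01      ]
blue [0.43908847 0.1994584  0.01      ]
white [0.59087638 0.17592247 0.01      ]
counter [0.44392445 0.07361781 0.01      ]
green [0.56963372 0.32812899 0.022     ]
[[-9.99996798e-01 -2.53019736e-03 -5.34196956e-05]
 [ 5.71571365e-05 -1.47708486e-03 -9.99998907e-01]
 [ 2.53011569e-03 -9.99995708e-01  1.47722475e-03]]
top [544, 85, 11, 11] 41
top [555, 102, 5, 19] 76
top [129, 268, 17, 16] 131
scene [300, 163, 17, 15] 212
scene [404, 166, 18, 15] 191
scene [418, 268, 7, 7] 37
```

```bash
python3 - <<'E'
from h import *
w=viewer.camera_info('wrist');K=w['intrinsics'];Ti=np.linalg.inv(w['T_tool_cam'])
def proj(p):
    c=Ti@np.array([*p,1]);return K[0,0]*c[0]/-c[2]+K[0,2],K[1,1]*-c[1]/-c[2]+K[1,2]
print('tcp px',proj([0,0,0]),'x-10',proj([-.01,0,0]),'x+10',proj([.01,0,0]),'y-10',proj([-.01,-.01,0]))
p,d=viewer.read_camera('wrist')
for v in range(225,275,4):
    # in tool coords
    u=275;dd=d[v,u];c=np.array([(u-K[0,2])/K[0,0]*dd,-(v-K[1,2])/K[1,1]*dd,-dd,1]);print(v,p[v,u],(w['T_tool_cam']@c)[:3].round(4))
# open and look again
effector.release()
p,d=viewer.read_camera('wrist');cv2.imwrite('pics/w3.png',p[:,:,::-1]);np.save('pics/w3.npy',d)
T=w['T_tool_cam'];vs,us=np.mgrid[0:420,0:560]
P=np.einsum('ij,jvu->vui',T[:3,:3],np.stack([(us-K[0,2])/K[0,0]*d,-(vs-K[1,2])/K[1,1]*d,-d]))+T[:3,3]
m=(P[...,1]<.02)&(P[...,1]>-.09)&(d>0.05)
for side in (P[...,2]<0,P[...,2]>0):
    q=P[m&side];print(len(q),q.min(0).round(4),q.max(0).round(4),np.percentile(q[:,1],99.5))
    for y0 in np.arange(-.06,.01,.01):
        k=q[(q[:,1]>y0)&(q[:,1]<y0+.01)]
        if len(k):print(round(y0,3),len(k),k.min(0).round(4),k.max(0).round(4))
st()
E
```

```text
tcp px (np.float64(282.08916592912254), np.float64(246.00184630172132)) x-10 (np.float64(282.09197962284156), np.float64(230.58946178264526)) x+10 (np.float64(282.08642524794624), np.float64(261.0142948311458)) y-10 (np.float64(282.1242943085329), np.float64(236.21446825594558))
225 [  0 115 112] [ 0.0251  0.1191 -0.0067]
229 [  0 115 115] [ 0.0289  0.1182 -0.0067]
233 [  0 115 113] [ 0.0329  0.1179 -0.0067]
237 [  0 115 114] [ 0.0376  0.1193 -0.0068]
241 [  0 116 113] [ 0.0415  0.1183 -0.0068]
245 [28 27 26] [-0.01   -0.0238 -0.0039]
249 [26 22 25] [-0.0098 -0.0289 -0.0038]
253 [28 29 29] [-0.0094 -0.0335 -0.0037]
257 [32 29 32] [-0.01   -0.0399 -0.0036]
261 [32 26 28] [-0.0096 -0.0438 -0.0035]
265 [27 24 28] [-0.01   -0.0491 -0.0034]
269 [33 34 33] [-0.0101 -0.0536 -0.0033]
273 [35 29 35] [-0.0103 -0.0581 -0.0032]
4544 [-0.0118 -0.09   -0.0643] [ 0.0115 -0.0197 -0.0456] -0.021487203143683374
-0.06 602 [-0.0106 -0.06   -0.0614] [ 0.0111 -0.05   -0.0458]
-0.05 480 [-0.0105 -0.05   -0.0602] [ 0.0105 -0.04   -0.0458]
-0.04 385 [-0.0104 -0.04   -0.0593] [ 0.0104 -0.03   -0.0459]
-0.03 283 [-0.0104 -0.03   -0.0586] [ 0.0104 -0.0201 -0.046 ]
-0.02 1 [ 0.0042 -0.0197 -0.0467] [ 0.0042 -0.0197 -0.0467]
4544 [-0.0117 -0.09    0.045 ] [ 0.0114 -0.0198  0.0643] -0.021624961180914656
-0.06 600 [-0.0106 -0.06    0.0451] [ 0.0106 -0.05    0.0605]
-0.05 467 [-0.0103 -0.05    0.0451] [ 0.0106 -0.04    0.0606]
-0.04 388 [-0.0105 -0.04    0.0451] [ 0.0108 -0.03    0.0587]
-0.03 291 [-0.0102 -0.03    0.0452] [ 0.0102 -0.0204  0.0583]
-0.02 2 [-0.0084 -0.0199  0.0511] [-0.0084 -0.0198  0.0527]
 t 9.59 [0.46  0.297 0.12 ] w 0.0919 F [ 1.  -0.5  0.1]
```

View pics/w3.png

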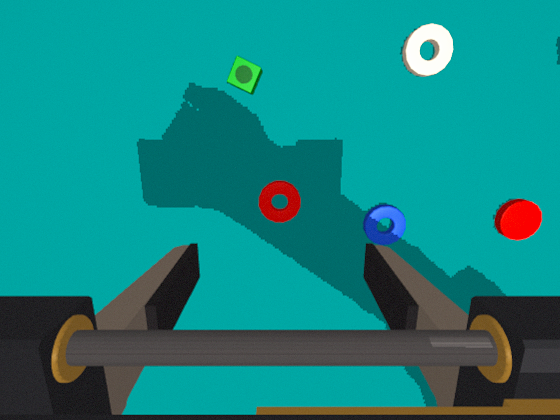

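The depth picture shows the fingertips ending about 20 mm behind the stated TCP, at tool y of about -0.0205 both open and shut. They therefore closed about 14 mm above the ring. I'll correct the grasp heights by 20 mm.

```bash
python3 - <<'E'
from h import *
env.movel([.460,.298,.03],R(A),rate=.2)
env.movel([.460,.298,-.010],R(A),rate=.08);st()
env.movel([.460,.298,-.016],R(A),rate=.04);st('down')
effector.grasp(12);st('grasped')
env.movel([.460,.298,.12],R(A),rate=.2);st('up')
snap('wrist','w4')
E
```

```text
t 10.84 [ 0.4598  0.2982 -0.0102] w 0.0919 F [0.6 0.4 0.1]
down t 11.14 [ 0.4599  0.2979 -0.0161] w 0.092 F [ 0.4 -0.2 -0.3]
grasped t 11.99 [ 0.46   0.298 -0.016] w 0.0388 F [ 0.1 -0.2 -0. ]
up t 12.82 [0.4594 0.2972 0.1191] w 0.0386 F [-0.4 -0.9 -1.3]
```

View pics/w4.png

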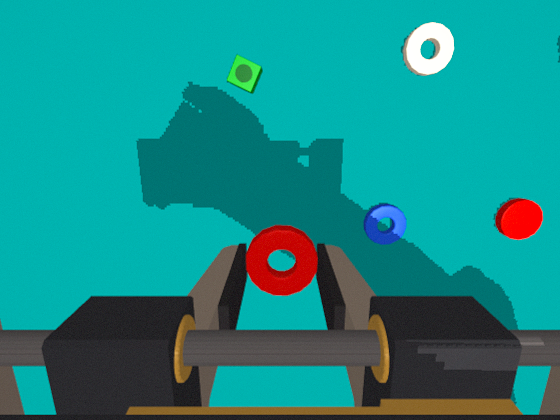

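The red ring is held flat, centred at wrist (282,260). Next it goes over the tube, with a check on the ring's offset from the finger plane.

```bash
cat >> h.py <<'E'
def toolpt(u,v,y):
    w=viewer.camera_info('wrist');K=w['intrinsics'];T=w['T_tool_cam']
    d=T[:3,:3]@np.array([(u-K[0,2])/K[0,0],-(v-K[1,2])/K[1,1],-1.]);return T[:3,3]+d*(y-T[1,3])/d[1]
E
python3 - <<'E'
from h import *
o=toolpt(281.5,260,-.026);print('ring in tool',o)
env.reach([*TUBE,.10],R(A));st()
snap('wrist','w5')
E
```

```text
ring in tool [-0.00223148 -0.026      -0.00036539]
 t 15.18 [ 0.5249 -0.3455  0.1002] w 0.0385 F [ 0.5 -0.1 -0.1]
```

View pics/w5.png

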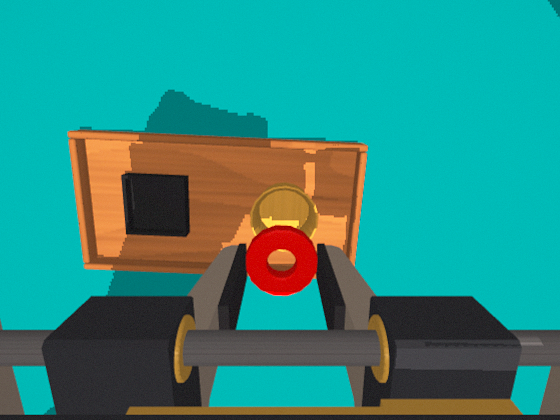

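The tube rim spans columns 250–319, so its centre is within about 2 mm of the ring in y. I'll lower and release.

```bash
cat >> h.py <<'E'
def drop(xy,z,a=A):
    env.movel([*xy,z+.02],R(a),rate=.12);env.movel([*xy,z],R(a),rate=.05);env.pause(.15);st('at')
    effector.release();st('rel');env.movel([*xy,.10],R(a),rate=.2)
E
python3 - <<'E'
from h import *
drop((.5222,-.3477),.0215)
st();snap('wrist','w6')
env.reach([.4375,.1975,.06],R(A))
snap('wrist','w7');snap('top','t7');st()
E
python3 -c "
import cv2
a=cv2.imread('pics/w6.png');b=cv2.imread('pics/w7.png');cv2.imwrite('pics/c67.png',cv2.resize(cv2.hconcat([a,b]),(800,300)))"
```

```text
at t 16.57 [ 0.5224 -0.3478  0.0217] w 0.0388 F [ 0.2 -0.3 -0.1]
rel t 17.47 [ 0.5222 -0.3477  0.0215] w 0.092 F [ 0.6 -0.6  0.5]
 t 18.01 [ 0.5217 -0.3477  0.0996] w 0.092 F [ 0.3 -0.8 -0.5]
 t 20.15 [0.4381 0.1968 0.06  ] w 0.0921 F [-0.6 -0.1  0.6]
```

View pics/c67.png

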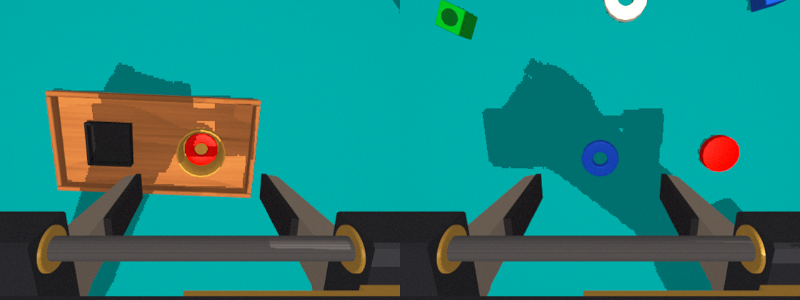

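View pics/t7.png

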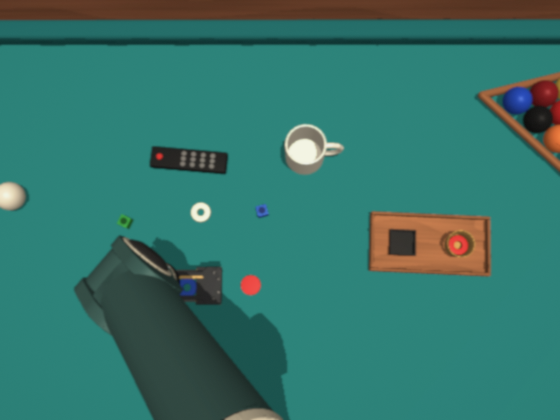

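The red ring lies flat in the tube. White is next in the order, so I'm going to it from the hover over blue.

```bash
cat >> h.py <<'E'
def ringpick(xy,f):
    env.reach([*xy,.05],R(A));env.movel([*xy,-.010],R(A),rate=.12);env.movel([*xy,-.016],R(A),rate=.04);st('down')
    effector.grasp(12);st('g');env.movel([*xy,.12],R(A),rate=.2);st('up');snap('wrist',f)
E
python3 - <<'E'
from h import *
env.movel([.4375,.1975,.10],R(A),rate=.2)
env.reach([.590,.174,.09],R(A))
ringpick((.590,.174),'w8')
E
```

```text
down t 22.4 [ 0.5901  0.1739 -0.0158] w 0.0921 F [ 0.1 -0.4  0. ]
g t 23.25 [ 0.59   0.174 -0.016] w 0.0387 F [0.8 0.  0.5]
up t 24.08 [0.5892 0.1734 0.1189] w 0.0395 F [ 0.3 -0.2 -0.8]
```

View pics/w8.png

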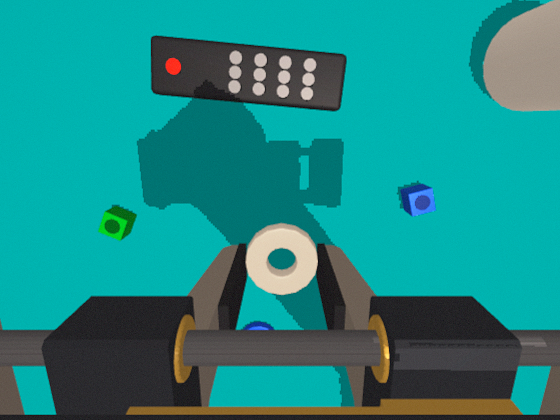

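The white ring is held flat, centred at (281,259). Next I'll drop it, then fetch blue.

```bash
python3 - <<'E'
from h import *
print(toolpt(281.5,259,-.026))
env.reach([.5222,-.3477,.10],R(A))
drop((.5222,-.3477),.0215)
st();snap('wrist','w9')
env.reach([.438,.1975,.09],R(A))
ringpick((.438,.1975),'w10')
E
python3 -c "
import cv2
a=cv2.imread('pics/w9.png');b=cv2.imread('pics/w10.png');cv2.imwrite('pics/c910.png',cv2.resize(cv2.hconcat([a,b]),(800,300)))"
```

```text
[-0.00281314 -0.026      -0.00036513]
at t 27.38 [ 0.5224 -0.3478  0.0218] w 0.0388 F [-0.6  0.4  0.2]
rel t 28.27 [ 0.5222 -0.3477  0.0215] w 0.0918 F [-0.1  0.9  0. ]
 t 28.82 [ 0.5217 -0.3478  0.0996] w 0.0918 F [-0.   0.7 -1.1]
down t 32.09 [ 0.4381  0.1975 -0.0158] w 0.0919 F [0.4 0.5 0.1]
g t 32.94 [ 0.438   0.1975 -0.016 ] w 0.0385 F [-0.5  0.3  0.5]
up t 33.77 [0.4374 0.1969 0.1192] w 0.0386 F [-0.2 -0.5 -0.6]
```

View pics/c910.png

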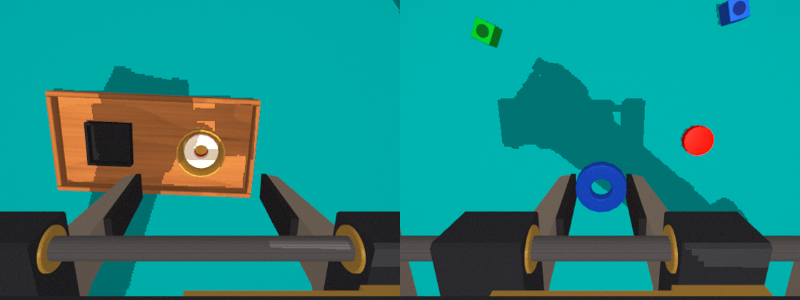

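The white ring is flat on top of red and the blue ring is held. I'll drop blue, then hover over the chalk to measure its yaw.

```bash
python3 - <<'E'
from h import *
env.reach([.5222,-.3477,.10],R(A))
drop((.5222,-.3477),.0215)
st();snap('wrist','w11')
env.reach([.575,.047,.12],R(A));env.pause(.2)
e,Rc=wristpose();np.savez('pics/w12.npz',e=e,R=Rc);snap('wrist','w12');st()
a=cv2.imread('pics/w11.png');b=cv2.imread('pics/w12.png');cv2.imwrite('pics/c1112.png',cv2.resize(cv2.hconcat([a,b]),(800,300)))
cv2.imwrite('pics/w12z.png',cv2.resize(b[130:260,220:360],None,fx=5,fy=4.5,interpolation=2))
E
```

```text
at t 37.16 [ 0.5224 -0.3478  0.0218] w 0.0386 F [ 0.3 -0.4 -0.6]
rel t 38.06 [ 0.5222 -0.3477  0.0215] w 0.0919 F [-0.4  0.2  0.4]
 t 38.6 [ 0.5216 -0.3478  0.0995] w 0.0919 F [-0.4 -0.1 -0.8]
 t 40.38 [0.5752 0.0459 0.1199] w 0.0924 F [0.5 0.2 0.8]
```

View pics/c1112.png

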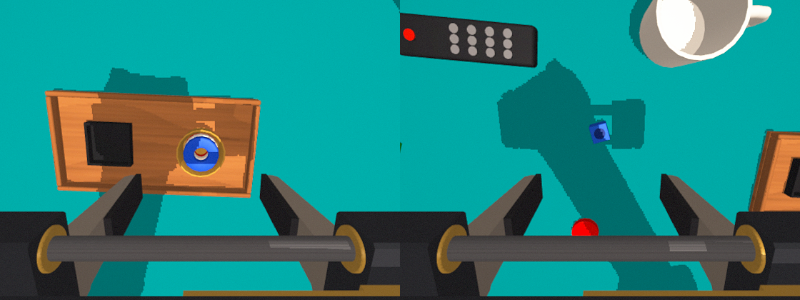

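View pics/w12z.png

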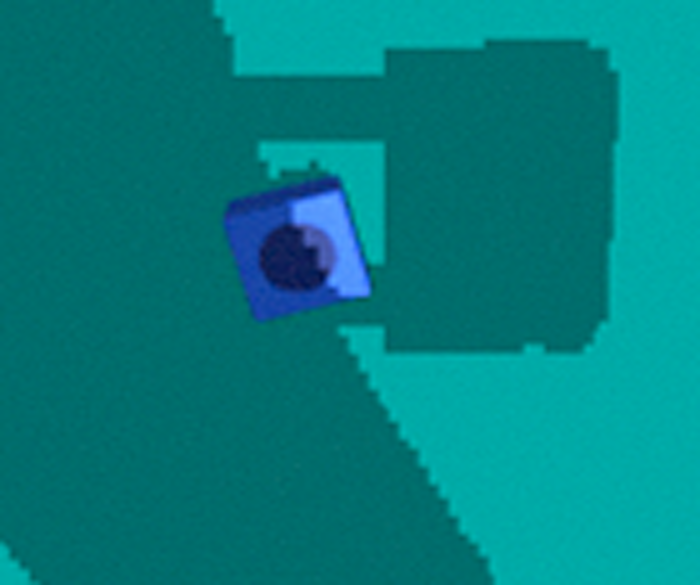

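The blue ring is flat in the tube. The chalk's top-face corners are at zoom (228,217), (338,190), (370,296) and (260,321).

```bash
python3 - <<'E'
from h import *
w=viewer.camera_info('wrist');f=np.load('pics/w12.npz')
c=np.array([world(w,u/5+220,v/4.5+130,.022,f['e'],f['R'])[:2] for u,v in [(228,217),(338,190),(370,296),(260,321)]])
print(c,c.mean(0),np.linalg.norm(np.roll(c,-1,0)-c,axis=1))
for i in range(4):
    d=c[(i+1)%4]-c[i];print(np.degrees(np.arctan2(d[1],d[0])))
E
```

```text
[[0.6001984  0.0598784 ]
 [0.60544651 0.04056679]
 [0.58432767 0.03481099]
 [0.57928027 0.05446828]] [0.59231321 0.04743111] [0.02001202 0.02188914 0.02029495 0.02160643]
-74.79653892321045
-164.75469870040249
104.40072787213732
14.500827756441916
```

```bash
python3 - <<'E'
from h import *
a=np.radians(-75.3);b=np.radians(-92.5);xy=(.5918,.0472)
env.reach([*xy,.06],R(a));env.movel([*xy,.005],R(a),rate=.12);env.movel([*xy,-.005],R(a),rate=.05);st('down')
effector.grasp(12);st('g');env.movel([*xy,.10],R(a),rate=.2);st('up');snap('wrist','w13')
E
```

```text
down t 41.69 [ 0.5916  0.0472 -0.0051] w 0.0918 F [0.7 0.3 0.8]
g t 42.75 [ 0.5918  0.0472 -0.005 ] w 0.0218 F [0.7 0.8 0.2]
up t 43.42 [0.5911 0.0466 0.0992] w 0.0217 F [ 0.8 -0.3 -0.5]
```

View pics/w13.png

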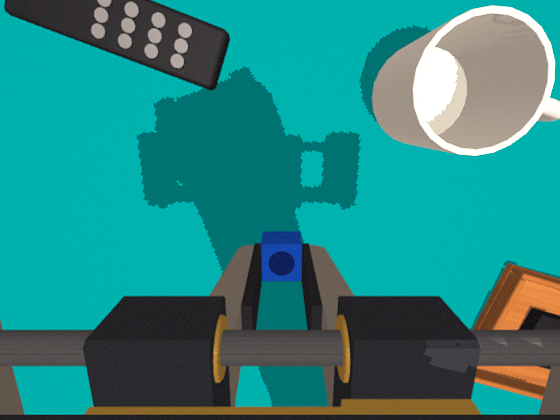

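The chalk is held square. It goes into the cup now.

```bash
python3 - <<'E'
from h import *
b=np.radians(-92.5);xy=(.5275,-.238)
env.reach([*xy,.09],R(b));env.pause(.1);st()
env.movel([*xy,.03],R(b),rate=.12);env.movel([*xy,.0053],R(b),rate=.05);env.pause(.2);st('at')
effector.release();st('rel');env.movel([*xy,.10],R(b),rate=.15);st()
env.reach([.43,-.27,.20],R(A));env.pause(.1)
for n in ['wrist','top','scene']:snap(n,'f_'+n)
st()
a=cv2.imread('pics/f_wrist.png');cv2.imwrite('pics/f_wz.png',cv2.resize(a[0:180,150:420],None,fx=2.9,fy=2.9,interpolation=2))
E
```

```text
t 44.7 [ 0.5285 -0.2356  0.0902] w 0.0217 F [-0.6  0.8 -0.1]
at t 46.19 [ 0.5277 -0.238   0.0055] w 0.0214 F [-0.7  0.6 -0.5]
rel t 47.3 [ 0.5275 -0.238   0.0053] w 0.0919 F [ 0.5 -0.5 -0.2]
 t 48.08 [ 0.5268 -0.2381  0.0993] w 0.0916 F [-0.4 -0.2 -0.8]
 t 48.96 [ 0.4305 -0.269   0.199 ] w 0.0919 F [ 0.4 -0.4  0.2]
```

View pics/f_wz.png

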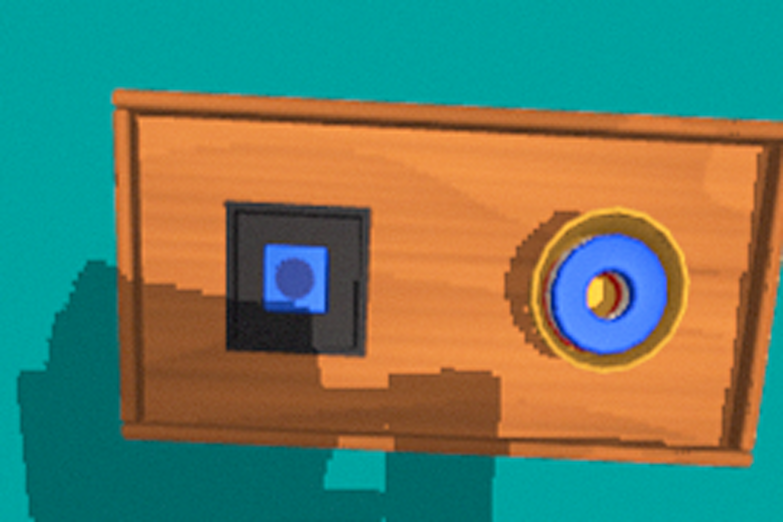

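View pics/f_scene.png

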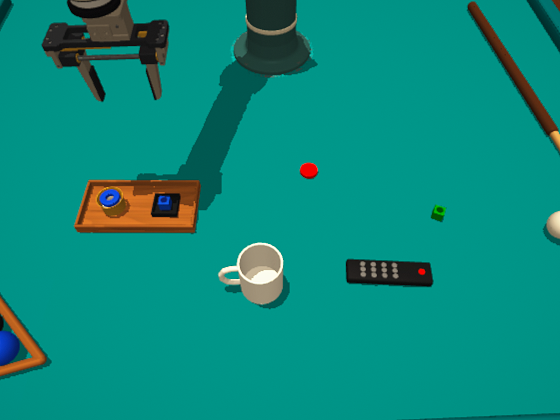

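The chalk stands upright in the cup and all three rings are in the tube. Bystanders look unmoved at their starting pixels. One last check: whether the blue ring is level and at the right height.

```bash
python3 - <<'E'
from h import *
env.pause(.3)
for n in ['wrist','scene']:
    i=viewer.camera_info(n)
    if n=='wrist': e,Rc=wristpose()
    else: e,Rc=i['eye'],i['rotation']
    p,d=viewer.read_camera(n);K=i['intrinsics']
    m=masks(p)['blue'];vs,us=np.mgrid[0:420,0:560]
    P=np.einsum('ij,jvu->vui',Rc,np.stack([(us-K[0,2])/K[0,0]*d,-(vs-K[1,2])/K[1,1]*d,-d]))+e
    for nm,c in [('tube',TUBE),('cup',CUP)]:
        r=np.hypot(P[...,0]-c[0],P[...,1]-c[1]);q=P[m&(r<.03)&(P[...,2]>(.033 if nm=='tube' else .026))]
        if len(q)<10: print(n,nm,len(q),np.percentile(P[m&(r<.03)][:,2],[5,50,95]));continue
        co=np.linalg.lstsq(np.c_[q[:,:2]-q[:,:2].mean(0),np.ones(len(q))],q[:,2],rcond=None)[0]
        print(n,nm,len(q),'mid',((q.max(0)+q.min(0))/2).round(4),'slope',co[:2].round(3),'z',co[2].round(4))
a=cv2.imread('pics/scene0.png').astype(int);b=cv2.imread('pics/f_scene.png').astype(int)
ma=masks(a[:,:,::-1].astype(np.uint8).copy());mb=masks(b[:,:,::-1].astype(np.uint8).copy())
for c in ma: print(c,[x[:2] for x in blobs(ma[c],30)],[x[:2] for x in blobs(mb[c],30)])
E
```

```text
wrist tube 335 mid [ 0.5224 -0.3464  0.0378] slope [-0.011 -0.036] z 0.0392
wrist cup 228 mid [ 0.5279 -0.2374  0.0311] slope [ 0.015 -0.022] z 0.0311
scene tube 239 mid [ 0.5246 -0.3474  0.0384] slope [-0.034  0.002] z 0.0398
scene cup 67 mid [ 0.5291 -0.2382  0.0303] slope [-0.152 -0.038] z 0.0312
red [([300, 163, 17, 15], 208), ([404, 166, 18, 15], 189), ([418, 268, 7, 7], 37)] [([300, 163, 17, 15], 209), ([418, 268, 7, 7], 37)]
blue [([357, 160, 17, 15], 162), ([301, 220, 7, 7], 40), ([298, 222, 12, 12], 55), ([0, 331, 19, 35], 502)] [([100, 189, 20, 18], 242), ([157, 195, 15, 15], 80), ([160, 196, 10, 7], 41), ([0, 331, 19, 35], 503)]
white [([552, 211, 8, 19], 96), ([356, 216, 20, 17], 224), ([218, 243, 65, 62], 2506)] [([552, 211, 8, 18], 100), ([218, 243, 65, 62], 2508)]
green [([431, 205, 15, 16], 167)] [([431, 205, 15, 16], 167)]
black [([2, 0, 9, 15], 56), ([246, 0, 32, 30], 303), ([279, 0, 17, 29], 203), ([468, 8, 81, 127], 220), ([279, 27, 17, 16], 82), ([248, 28, 15, 16], 93), ([151, 194, 29, 23], 587), ([346, 260, 87, 26], 1535), ([0, 315, 4, 16], 43)] [([0, 0, 11, 23], 57), ([67, 0, 54, 18], 505), ([246, 0, 17, 29], 210), ([279, 0, 17, 29], 135), ([468, 8, 81, 127], 208), ([42, 20, 126, 46], 2438), ([286, 27, 10, 15], 60), ([248, 28, 11, 15], 76), ([89, 66, 16, 35], 207), ([146, 69, 10, 31], 43), ([151, 194, 29, 23], 391), ([346, 260, 87, 26], 1532), ([0, 315, 4, 16], 42)]
```

The blue ring's top is at z ≈ 0.039–0.040 and level, and the chalk's top is at 0.031, as expected for both. The bystanders haven't moved, so I'm handing in.

```bash
python3 - <<'E'
from h import *
st();print(workorder.finish_job())
E
```

```text
t 49.36 [ 0.4301 -0.27    0.2   ] w 0.092 F [-0.   0.3  1.9]
the job is handed in; nothing more can be done
None
```

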